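Snap the vent coupler onto a tilted oxygen-line nipple and hold the valve open

TASK

Trapped pressure has to be bled from the oxygen service block: lift the steel coupler by its orange square grip, line it up with the tilted brass nipple and press it on squarely, straight along the nipple, until it snaps over the balls. Then keep it pushed fully down against the spring of the vent pin, and finish like that, still gripping the coupler and holding it down. Leave the meter, the strip vial, the marker and the eraser where they are.

Things in the scene. Friction and masses are not known exactly. Their poses are not given: they have to be found in the camera images.
- coupler: Loose vent coupler, 90 mm tall, 0.16 kg, standing mouth down. Steel bell, diameter 40 mm, z = 0 to 44 mm; above it a square orange grip 22 x 22 mm (faces square to its x and y axes) up to z = 86 mm and a 17 mm dark button to 90 mm. The bell's top is a flat shoulder on which fingertips can bear while pressing. Origin at the centre of the mouth, z up towards the grip.
- service_block: Oxygen service block, fixed to the surface: grey base plate 96 x 74 x 8 mm with two grey cheeks, 53 mm high, 70 mm wide over the pivot ends, that carry a blue head on a level pivot 40 mm above the surface. The pivot is stiff: the head stays at the angle at which it is found. Origin under the centre of the base, z up; the nipple leans to the block's -x side.
- nipple_head (a joint): Tilt of the blue head (38 x 44 x 32 mm) with the nipple, rad: 0 = nipple upright, growing as it leans to the block's -x side; found between 0.2 and 0.5.
- nipple_base (a point): Foot of the brass nipple, centre of the blue head's upper face, 16 mm from the pivot. z points out along the nipple, which is 14 mm in diameter and 38 mm long with a tapered end; a 7 mm steel vent pin stands a further 9 mm out of it. The coupler is fully down when its mouth lies on the blue face, its origin at this point and its z axis in line with this one.
- vent_pin (a joint): How far the vent pin is pressed in, m: 0 = out (shut), about 0.007 with the coupler fully down (the end of its bore pushes the pin, from about 7 mm above the face on). Spring: 5 N at first, 11 N at 7 mm; it pushes the coupler back up as soon as one stops pressing.
- meter: Bystander: dark blue glucose meter, 92 x 52 x 18 mm, lying. Origin under its centre.
- strip_vial: Bystander: white test-strip vial with blue cap, 30 mm in diameter, 48 mm tall, standing. Origin under its centre.
- marker: Bystander: white marker with black cap, 135 mm long, 17 mm thick, lying. Origin under its centre.
- rubber: Bystander: white eraser in a blue sleeve, 48 x 21 x 13 mm, lying. Origin under its centre.
- coupler_groove (a point): Centre of the coupler's ball groove, 20 mm above its mouth, axes as the coupler's. Round bore: the mouth flares from 25 mm to a lip 17 mm wide at 7 to 10 mm above the mouth, then the 24 mm groove up to 27 mm, then a 16.4 mm bore that ends at 40 mm. The turn about z does not matter on the nipple.
- snap_ring (a point): Point on the nipple's axis 22 mm from its foot, axes as nipple_base, where three sprung steel balls stand 3.4 mm out of its sides. Coming down, the coupler's lip meets them with the mouth about 20 mm above the blue face; a push of 4 to 8 N takes it past, at about 13 mm they begin to draw it on, and let go it would hang loosely snapped about 7 mm above the face.

How it is judged:
By the outcome, as a careful person would: the job done as asked, in the order asked, and still so for the second after the job is handed in, while the arm keeps its last pose, push and grip.
It also fails if it takes over 38 s, if anything falls off the work surface, if the arm or the gripper's body presses on something with over 40 N, if the wrist force passes 120 N, or if a joint passes its speed limit or range.

ROBOT

A 6-joint arm with a two-finger parallel gripper is mounted at the origin on a cart in front of the work surface, level with it; the furniture and walls round the work are solid. World frame = base frame: x ahead of the robot, y to its left, z up, the work surface at z = 0. Lengths are in m, angles in rad, forces in N, time in s.
With the tool pointing down it reaches from about 0.25 to 0.725 m from the base axis. Payload 4 kg.
Tool frame: the origin (TCP) lies midway between the tips of the shut fingers; the grasp point (between the pads) lies bot.pinch_z behind it (bot.pinch_z is the distance from the TCP to the grasp point, in m); z points along the fingers, y is the line along which they close (so a half turn about z gives the same grasp; the last joint's range is limited). The gripper opens to 85 mm and grips with 20 to 120 N. Pads are 22 mm wide; open, the fingers measure 114 mm over their backs; the gripper's body (76 mm by 85 mm) begins 54 mm behind the grasp point. The pads swing forward as they close: fully open they stand 13 mm farther back than shut.
Start: joints at [1.324, 0.241, 0.005, 1.335, 0, 1.571], TCP at [0.122, 0.485, 0.194] pointing down, gripper open.
Joint ranges: [-2.72, 2.72], [-1.05, 1.87], [-1.09, 1.28], [-1.99, 2.15], [-1.42, 1.44], [-3.14, 3.14]. Speed limits (rad/s): [2.79, 2.79, 3.14, 3.14, 3.14, 3.14].

INTERFACE

Orientations are given as a unit quaternion [x, y, z, w].
In Python, from workcell import bot, optics gives the robot as it stands (bot), with the cameras (optics).
- The arm moves only by the tool move_tool, called after "Call:" as name(argument=value, ...) on one line, values as JSON. Schema: {"type":"object","properties":{"motion":{"type":"array","items":{"type":"array","items":{"type":"array","items":{"type":"number"},"minItems":7,"maxItems":7},"minItems":1,"maxItems":10},"minItems":1,"maxItems":1},"only":{"type":"string"},"quiet":{"type":"boolean"},"lines":{"type":"string"}},"required":["motion"],"additionalProperties":false}. motion is a list that holds a single list of rows (three levels of brackets), with 1 to 10 rows, each of 7 numbers: a rotation vector rx, ry, rz in rad, then dx, dy, dz in m, then the finger opening in m; each row is the pose to reach, as a shift and turn from the pose commanded when the call began, along the tool's axes at that moment; what a row does not reach only later rows make up. A row lasts 1/8 s, in which the tool goes at most 0.0625 m and 0.188 rad, less where a joint would pass 70% of its speed; a pose out of reach is approached as far as the arm can. The fingers move at their own pace and stop on an object; the grip force is fixed at half the most. Time passes only in rows, so rows that do not move let the fingers close. The tool returns the time, the measured TCP pose, the force, the opening and the grip force at its end. only (a regular expression) keeps the lines of the reply that match it, lines (a string "A,B") keeps lines A to B, and quiet returns only ok. Input that does not fit is refused with a message, and nothing moves.
- bot.get_obs(): the state, without advancing time (a new reading comes with each control period).
- optics.camera(name): name is "scene" or "side" or "wrist"; returns the picture (400x640x3 uint8, red, green, blue); there is no depth.
- optics.calibration(name): a dict with "mtx" (3x3 intrinsics, pixels), "R" (3x3) and "t" (3): a world point X has camera coordinates R X + t. Camera axes: x right, y down, z forward; pixel columns grow to the right and rows downward; lengths in m; the calibration is good to about 2 mm. A picture is of the moment at which its call begins: read the wrist's pose just before it. calibration takes no time and is no camera call; for the wrist camera it gives the pose at the moment of the call.
- bot.job_done(): hands the job in; it is judged then, once.
The state is a dict: "clock": time; "joint_pos": joint angles; "joint_vel": joint speeds; "tau": joint torques, N m; "eef_pos": TCP position; "tool_rot": TCP orientation; "ft_force": force on the tool from outside, world axes, zero at the start; "ft_torque": the same for the moment, N m; "grip_width": finger opening in m; "grasp_force": force on a finger pad.
Only numpy, scipy, OpenCV 4.12 (cv2) and the standard library are available. Lean on these libraries where they do the work, as an engineer would, in place of code of your own. Each camera call takes 0.05 s, during which the arm holds its last target. There are 200 camera calls.

## Working session

There is one attempt and no reset: what is moved stays moved. The work goes in short steps, Python scripts to look and compute and a tool call to move; the robot and the scene stay as the last step left them, time stands still between calls to the robot, and variables do not carry over. Pictures are saved under pics/ and viewed, at most 10 in all, crops included, and the job is handed in when it is done.

```bash
ls; mkdir -p pics; python3 - <<'E'
from workcell import bot, optics
import cv2, numpy as np
for n in ["scene","side"]:
    c=optics.calibration(n); print(n,np.round(c["mtx"],1).tolist(),np.round(c["R"],3).tolist(),np.round(c["t"],3).tolist())
    im=optics.camera(n); np.save(f"pics/{n}0.npy",im); cv2.imwrite(f"pics/{n}0.png",im[:,:,::-1])
o=bot.get_obs(); print(o, bot.pinch_z)
E
```

```text
pics
workcell.py
scene [[414.5, 0.0, 321.2], [0.0, 414.5, 194.7], [0.0, 0.0, 1.0]] [[-0.784, -0.621, 0.008], [-0.393, 0.486, -0.781], [0.481, -0.615, -0.625]] [0.435, 0.302, 0.614]
side [[407.6, 0.0, 320.7], [0.0, 407.6, 201.2], [0.0, 0.0, 1.0]] [[-0.914, -0.406, -0.024], [-0.203, 0.507, -0.838], [0.352, -0.761, -0.546]] [0.525, 0.204, 0.814]
{'clock': 0.1, 'joint_pos': array([ 1.32396948e+00,  2.41330197e-01,  3.83931745e-03,  1.33520589e+00,
       -2.27756959e-05,  1.57077204e+00]), 'joint_vel': array([-0.00057334, -0.00017441,  0.00438522, -0.00160216,  0.00090551,
        0.00072721]), 'tau': array([ 6.50606148e-05, -3.73137331e+01,  2.53009933e+01,  1.08126272e-02,
       -5.32897366e-05,  2.16045571e-06]), 'eef_pos': array([0.12201295, 0.48421459, 0.19269828]), 'tool_rot': array([ 1.23088262e-01,  9.92395272e-01, -9.44395730e-04, -1.05682968e-04]), 'ft_force': array([ 0.70323673,  0.32412431, -0.16967285]), 'ft_torque': array([ 0.01779104, -0.02319193, -0.015152  ]), 'grasp_force': 0.0, 'grip_width': 0.08569907314531339} 0.0187
```

View pics/scene0.png

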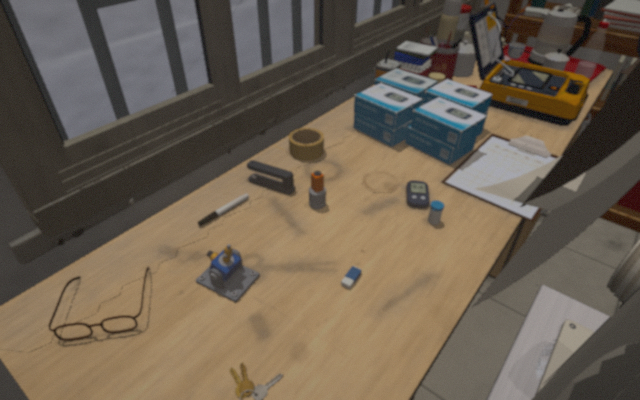

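View pics/side0.png

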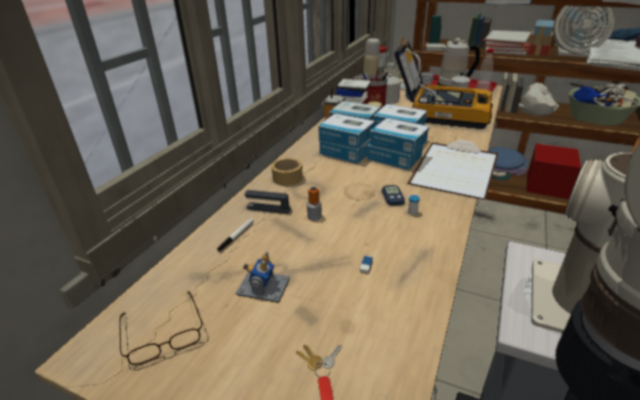

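The coupler stands at scene (317,190) / side (314,204). The block is at scene (228,272) / side (263,278), with the nipple leaning up and left in the image. The bystanders are to the right and behind. I'll triangulate next.

```bash
cat > h.py <<'E'
import numpy as np, cv2
from workcell import bot, optics
def ray(c,uv):
    d=c["R"].T@np.linalg.inv(c["mtx"])@np.array([*uv,1.]); return -c["R"].T@c["t"], d/np.linalg.norm(d)
def plane(c,uv,z):
    o,d=ray(c,uv); return o+d*(z-o[2])/d[2]
def tri(*cu):
    A=np.zeros((3,3));b=np.zeros(3);L=[]
    for c,uv in cu:
        o,d=ray(c,uv);P=np.eye(3)-np.outer(d,d);A+=P;b+=P@o;L.append((o,P))
    x=np.linalg.solve(A,b); return x,[np.linalg.norm(P@(x-o)) for o,P in L]
def proj(c,X):
    p=c["mtx"]@(c["R"]@np.asarray(X)+c["t"]); return p[:2]/p[2]
def blobs(im,lo,hi,box=None,amin=8):
    h=cv2.inRange(cv2.cvtColor(im,cv2.COLOR_RGB2HSV),lo,hi)
    if box: m=np.zeros_like(h);x0,y0,x1,y1=box;m[y0:y1,x0:x1]=255;h&=m
    n,l,s,c=cv2.connectedComponentsWithStats(h)
    return [(s[i].tolist(),c[i].round(2).tolist()) for i in range(1,n) if s[i,4]>=amin],h
E
python3 - <<'E'
from h import *
S=np.load("pics/scene0.npy");D=np.load("pics/side0.npy")
cs,cd=optics.calibration("scene"),optics.calibration("side")
bs=blobs(S,(3,110,60),(15,255,255),(300,165,335,215))[0];bd=blobs(D,(3,110,60),(15,255,255),(300,180,330,225))[0];print(bs,bd)
print(tri((cs,bs[0][1]),(cd,bd[0][1])))
for nm,a,b,z in [("block",(228,277),(263,288),.008),("meter",(417,193),(393,194),.018),("vial",(437,206),(414,199),.048),("marker",(224,210),(236,235),.01),("rubber",(352,277),(366,265),.01),("stapler",(271,177),(267,202),.03),("head",(228,264),(262,268),.04),("tape",(307,140),(287,170),.04)]:
    print(nm,plane(cs,a,z).round(3),plane(cd,b,z).round(3),tri((cs,a),(cd,b))[0].round(3))
for n,im,b in(("s",S,(180,235,276,310)),("d",D,(225,240,305,310))):
    x0,y0,x1,y1=b; np.save
    cv2.imwrite(f"pics/crop_{n}.png",cv2.resize(im[y0:y1,x0:x1,::-1],None,fx=6,fy=6,interpolation=cv2.INTER_CUBIC))
a=cv2.imread("pics/crop_s.png");b=cv2.imread("pics/crop_d.png")
a=cv2.resize(a,(576,450))[:, 80:480];b=b[:,20:420]
h=min(len(a),len(b));cv2.imwrite("pics/crop.png",np.hstack([a[:h],b[:h]]))
E
```

```text
[([311, 172, 14, 20, 210], [316.99, 181.42])] [([308, 188, 12, 17, 162], [313.16, 195.69])]
(array([ 0.62758703, -0.07482883,  0.06289076]), [np.float64(0.00047168555638421285), np.float64(0.00047168555638418304)])
block [0.615 0.207 0.008] [0.612 0.217 0.008] [ 0.626  0.199 -0.011]
meter [ 0.455 -0.233  0.018] [ 0.455 -0.23   0.018] [ 0.457 -0.238  0.013]
vial [ 0.386 -0.183  0.048] [ 0.388 -0.18   0.048] [ 0.39  -0.194  0.039]
marker [0.766 0.084 0.01 ] [0.766 0.086 0.01 ] [0.772 0.079 0.003]
rubber [0.433 0.062 0.01 ] [0.434 0.068 0.01 ] [ 0.439  0.051 -0.006]
stapler [ 0.751 -0.053  0.03 ] [ 0.753 -0.047  0.03 ] [ 0.769 -0.07   0.012]
head [0.615 0.201 0.04 ] [0.624 0.193 0.04 ] [0.616 0.202 0.046]
tape [ 0.782 -0.225  0.04 ] [ 0.778 -0.21   0.04 ] [ 0.8   -0.247  0.019]
```

View pics/crop.png

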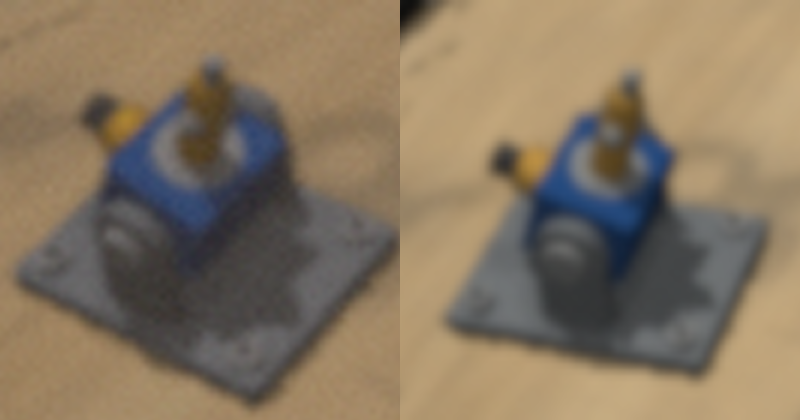

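Orange grip: scene (317,181), side (313,196), which gives a coupler at about (0.628,-0.075). Grip mid-height measures 63 mm against 65 mm expected. The block is at about (0.615,0.205), with the grey ring at the nipple foot visible. A wrist view will refine both.

```bash
cat >> h.py <<'E'
from scipy.spatial.transform import Rotation as Ro
def cmdpose():
    o=bot.get_obs(); return np.array(o["eef_pos"]),Ro.from_quat(o["tool_rot"])
def toolR(z,y):
    z=np.array(z,float);z/=np.linalg.norm(z);y=np.array(y,float);y-=z*(y@z);y/=np.linalg.norm(y)
    return Ro.from_matrix(np.c_[np.cross(y,z),y,z])
def row(p,R):
    p0,R0=cmdpose(); return np.r_[(R0.inv()*R).as_rotvec(),R0.inv().apply(np.asarray(p)-p0)].round(4).tolist()
E
python3 - <<'E'
from h import *
p,R=cmdpose();c=optics.calibration("wrist")
C=-c["R"].T@c["t"]; print("cam in tool",R.inv().apply(C-p),"axes",(R.inv().as_matrix()@c["R"].T).round(3),c["mtx"][0,0])
print(R.as_matrix().round(3))
b=np.array([.615,.205,0]);u=b/np.linalg.norm(b)
for y in (u,):
    print(row([.53,.17,.25],toolR([0,0,-1],y)))
E
```

```text
cam in tool [ 0.08094921 -0.00035972 -0.18041359] axes [[ 0.001 -0.951 -0.31 ]
 [ 1.     0.001  0.   ]
 [ 0.    -0.31   0.951]] 327.239214098053
[[-0.97   0.244 -0.   ]
 [ 0.244  0.97  -0.002]
 [-0.    -0.002 -1.   ]]
[-0.0017, 0.001, 1.0022, -0.4724, -0.2051, -0.0569]
```

```bash
python3 - <<'E'
from h import *
u=np.array([.615,.205,0])
print(row([.60,.20,.20],toolR([0,0,-1],u)))
E
```

```text
[-0.0017, 0.001, 1.0022, -0.5329, -0.1588, -0.007]
```

Call:
move_tool(motion=[[[0,0,0.11,-0.06,-0.018,-0.001,0.085],[0,0,0.22,-0.118,-0.035,-0.002,0.085],[0,0,0.33,-0.177,-0.053,-0.002,0.085],[0,0,0.44,-0.236,-0.07,-0.003,0.085],[0,0,0.56,-0.295,-0.088,-0.004,0.085],[0,0,0.67,-0.354,-0.105,-0.005,0.085],[0,0,0.78,-0.413,-0.123,-0.005,0.085],[0,0,0.89,-0.472,-0.14,-0.006,0.085],[0,0,1.0,-0.533,-0.159,-0.007,0.085],[0,0,1.0,-0.533,-0.159,-0.007,0.085]]])

```text
clock: 1.35
eef_pos: [0.6028, 0.197, 0.1979]
tool_rot: [0.586, 0.81, -0.001, -0.0]
ft_force: [-0.2, 0.1, -0.6]
grip_width: 0.085
grasp_force: 0.0
```

```bash
python3 - <<'E'
from h import *
c=optics.calibration("wrist");im=optics.camera("wrist")
np.savez("pics/w1.npz",im=im,**c);cv2.imwrite("pics/w1.png",im[:,:,::-1]);print(bot.get_obs()["eef_pos"],proj(c,[.615,.205,0]))
E
```

```text
[0.60109073 0.19848737 0.19845702] [329.83623655 158.69598256]
```

View pics/w1.png

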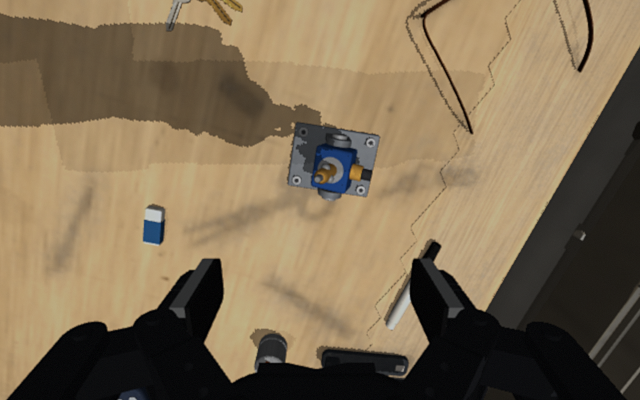

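The block's plate corners sit at about (295,122), (380,136), (372,196) and (288,183). The nipple foot is at about (331,169) and the pin tip at about (319,178), so it leans image-left, towards the robot. Next I'll move closer and shift sideways to get a stereo pair.

Call:
move_tool(motion=[[[0,0,0,-0.025,0,0.035,0.085],[0,0,0,-0.05,0,0.075,0.085],[0,0,0,-0.05,0,0.075,0.085],[0,0,0,-0.05,0,0.075,0.085]]])

```text
clock: 1.9
eef_pos: [0.6157, 0.1544, 0.1267]
tool_rot: [0.583, 0.812, 0.001, 0.0]
ft_force: [0.8, 0.6, -0.2]
grip_width: 0.085
grasp_force: 0.0
```

```bash
python3 - <<'E'
from h import *
c=optics.calibration("wrist");im=optics.camera("wrist")
np.savez("pics/w2.npz",im=im,**c)
q=proj(c,[.615,.205,.04]);print(q)
x,y=(int(v) for v in q); x=min(max(x,80),560);y=min(max(y,60),340)
print(x-80,y-60)
cv2.imwrite("pics/w2.png",cv2.resize(im[y-60:y+60,x-80:x+80,::-1],None,fx=5,fy=5,interpolation=cv2.INTER_CUBIC))
E
```

```text
[337.03422549 131.98747515]
257 71
```

View pics/w2.png

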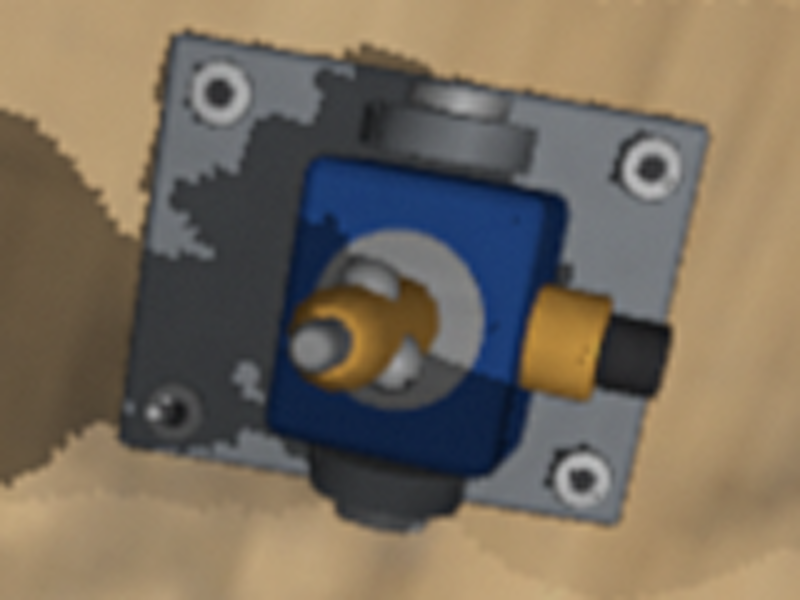

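The crop is clear. Plate corners are at (172,35), (708,128), (618,522) and (122,440). Screws are at (220,93), (652,168), (582,478) and (172,411), the foot ring centre is at about (405,319), and the pin tip is at about (315,347) (crop pixels at 5x, offset (257,71)).

```bash
cat > blk.py <<'E'
from h import *
def analyse(c,off,s,cor,foot,tip,scr=None):
    f=lambda q:np.array(q)/s+np.array(off)
    P=np.array([plane(c,f(q),.008) for q in cor])
    print("sides",[np.linalg.norm(P[i]-P[(i+1)%4]).round(4) for i in range(4)])
    ex=(P[1]-P[0])+(P[2]-P[3]);ey=(P[0]-P[3])+(P[1]-P[2]);
    ax,ay=np.arctan2(ex[1],ex[0]),np.arctan2(ey[1],ey[0])-np.pi/2
    print("yaw",ax,ay,"ctr",P.mean(0))
    ctr=P.mean(0)
    if scr is not None:
        Q=np.array([plane(c,f(q),.0095) for q in scr]);print("screw ctr",Q.mean(0),"yaws",[np.arctan2(*(Q[b]-Q[a])[1::-1]) for a,b in((0,1),(3,2))]);ctr=(ctr+Q.mean(0))/2
    y=np.arctan2(np.sin(ax)*2+np.sin(ay),np.cos(ax)*2+np.cos(ay))
    X=np.array([np.cos(y),np.sin(y),0]);Y=np.array([-X[1],X[0],0])
    pv=np.array([ctr[0],ctr[1],.04])
    for n,q in(("foot",foot),("tip",tip)):
        o,d=ray(c,f(q));h=o+d*((pv-o)@Y)/(d@Y);r=h-pv;print(n,h.round(4),"dist",np.linalg.norm(r).round(4),"tilt",np.arctan2(-r@X,r[2]).round(3))
    return y,pv
E
python3 - <<'E'
from blk import *
c=np.load("pics/w2.npz")
analyse(c,(257.,71.),5.,[(172,35),(708,128),(618,522),(122,440)],(405,319),(315,347),[(220,93),(652,168),(582,478),(172,411)])
E
```

```text
sides [np.float64(0.0946), np.float64(0.0718), np.float64(0.0942), np.float64(0.0714)]
yaw 0.16238580112756631 0.17049193709678212 ctr [0.6181424  0.20503187 0.008     ]
screw ctr [0.61840211 0.20467891 0.0095    ] yaws [np.float64(0.1631582034668602), np.float64(0.16313242963310753)]
foot [0.6152 0.2043 0.0522] dist 0.0126 tilt 0.247
tip [0.6008 0.2019 0.0983] dist 0.061 tilt 0.295
```

```bash
python3 - <<'E'
from blk import *
from scipy.optimize import least_squares as LS
c=np.load("pics/w2.npz");cs,cd=optics.calibration("scene"),optics.calibration("side")
print("tip",tri((cs,(228.8,245.3)),(cd,(266.7,253))),"foot",tri((cs,(226.7,260.8)),(cd,(263,267.5))))
y=.164;X=np.array([np.cos(y),np.sin(y),0])
def pts(v): 
    pv=np.array([v[1],v[2],.04]);a=-X*np.sin(v[0])+np.array([0,0,np.cos(v[0])]);return pv+.016*a,pv+.063*a
f=lambda v:np.r_[proj(c,pts(v)[0])-(257+405/5,71+319/5),proj(c,pts(v)[1])-(257+315/5,71+347/5)]
s=LS(f,[.3,.618,.205]);print(s.x,s.fun,pts(s.x))
for C,q in((cs,((226.7,260.8),(228.8,245.3))),(cd,((263,267.5),(266.7,253)))): print([proj(C,p)-np.array(k) for p,k in zip(pts(s.x),q)])
# coupler view pose
print(row([.60,-.06,.24],toolR([0,0,-1],[.628,-.075,0])))
E
```

```text
tip (array([0.60313479, 0.20008786, 0.09436322]), [np.float64(0.00047759656412430873), np.float64(0.0004775965641241552)]) foot (array([0.6133092 , 0.2039194 , 0.05316499]), [np.float64(0.0011259817688228835), np.float64(0.0011259817688228767)])
[0.31163509 0.61977206 0.20537155] [-0.02272317  0.10484036  0.01878259 -0.08742153] (array([0.61493204, 0.20457059, 0.05522934]), array([0.60071448, 0.20221778, 0.09996551]))
[array([-1.26640486, -1.56707665]), array([-0.31292563, -0.70079871])]
[array([-0.6423358 , -0.29513177]), array([ 0.11736083, -1.40988729])]
[0.0028, -0.0009, 0.4447, -0.1981, -0.084, -0.1128]
```

```bash
python3 - <<'E'
from h import *
print(row([.6215,-.130,.15],toolR([0,0,-1],[.628,-.075,0])))
E
```

```text
[0.0028, -0.0009, 0.4447, -0.2714, -0.0863, -0.0228]
```

Call:
move_tool(motion=[[[0,0,0.08,-0.045,-0.014,-0.025,0.085],[0,0,0.17,-0.1,-0.032,-0.035,0.085],[0,0,0.26,-0.155,-0.05,-0.035,0.085],[0,0,0.35,-0.21,-0.068,-0.03,0.085],[0,0,0.445,-0.271,-0.086,-0.023,0.085],[0,0,0.445,-0.271,-0.086,-0.023,0.085],[0,0,0.445,-0.271,-0.086,-0.023,0.085]]])

```text
clock: 2.82
eef_pos: [0.6217, -0.1305, 0.1501]
tool_rot: [0.748, 0.663, 0.001, 0.001]
ft_force: [-0.8, 0.7, 0.1]
grip_width: 0.085
grasp_force: 0.0
```

```bash
python3 - <<'E'
from h import *
c=optics.calibration("wrist");im=optics.camera("wrist")
np.savez("pics/w3.npz",im=im,**c)
q=proj(c,[.628,-.075,.065]);print(q)
x,y=(int(v) for v in q); x=min(max(x,80),560);y=min(max(y,60),340)
print(x-80,y-60)
cv2.imwrite("pics/w3.png",cv2.resize(im[y-60:y+60,x-80:x+80,::-1],None,fx=5,fy=5,interpolation=cv2.INTER_CUBIC))
E
```

```text
[317.30231396 121.43392815]
237 61
```

View pics/w3.png

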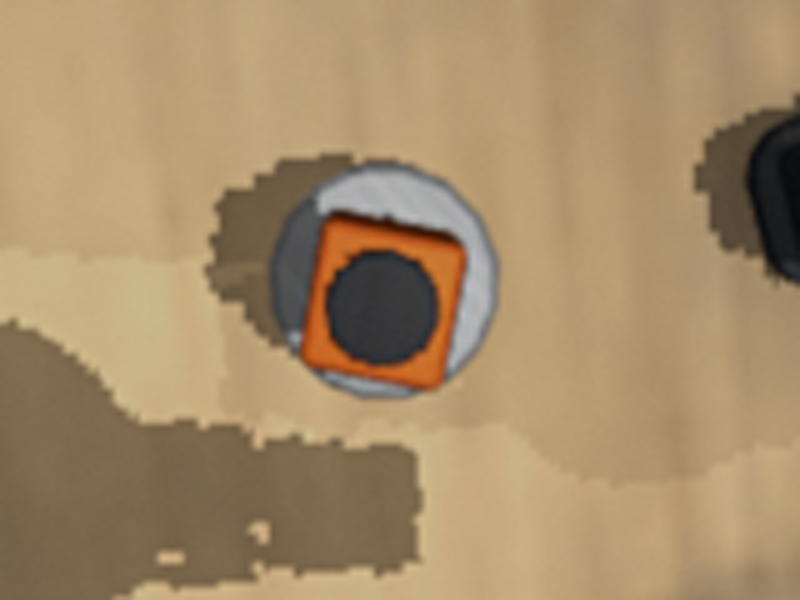

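The button centre is at crop (383,307). The grip's top corners are at (332,212), (466,242), (440,390) and (302,365), so it's turned about 10°. The bell outline is centred at about (385,282).

```bash
python3 - <<'E'
from h import *
c=np.load("pics/w3.npz");f=lambda q:np.array(q)/5+np.array((237,61))
b=plane(c,f((383,307)),.09);P=np.array([plane(c,f(q),.086) for q in((332,212),(466,242),(440,390),(302,365))])
print(b,P.mean(0),[np.linalg.norm(P[i]-P[(i+1)%4]).round(4) for i in range(4)])
print("bell",plane(c,f((385,282)),.040),"stapler edge",plane(c,f((750,200)),.03))
im=c["im"];_,h=blobs(im,(3,110,90),(20,255,255),(285,90,340,145));cn=max(cv2.findContours(h,0,1)[0],key=cv2.contourArea);print(cv2.minAreaRect(cn))
d=(P[1]-P[0])+(P[2]-P[3]);a1=np.arctan2(d[1],d[0]);d=(P[0]-P[3])+(P[1]-P[2]);a2=np.arctan2(d[1],d[0])-np.pi/2;a=(a1+a2)/2;print(a1,a2)
g=(b[:2]+P.mean(0)[:2])/2
print(row([*g,.130],toolR([0,0,-1],[np.cos(a),np.sin(a),0])))
E
```

```text
[ 0.62540453 -0.0731524   0.09      ] [ 0.6256897  -0.07302494  0.086     ] [np.float64(0.0198), np.float64(0.0216), np.float64(0.0208), np.float64(0.0223)]
bell [ 0.62543335 -0.07347762  0.04      ] stapler edge [ 0.69092878 -0.06787445  0.03      ]
((312.86328125, 121.59300231933594), (29.610490798950195, 30.779937744140625), 10.784297943115234)
-0.3137709976082242 -0.30876943026392967
[0.0022, -0.0006, 0.1924, 0.0567, -0.0029, 0.02]
```

Call:
move_tool(motion=[[[0,0,0.1,0.03,-0.001,0,0.06],[0.002,0,0.192,0.0567,-0.003,0.01,0.06],[0.002,0,0.192,0.0567,-0.003,0.02,0.06],[0.002,0,0.192,0.0567,-0.003,0.02,0.06],[0.002,0,0.192,0.0567,-0.003,0.02,0.06]]])

```text
clock: 3.5
eef_pos: [0.6249, -0.0746, 0.129]
tool_rot: [0.808, 0.589, -0.0, -0.0]
ft_force: [0.3, 0.6, 0.1]
grip_width: 0.0602
grasp_force: 0.0
```

```bash
python3 - <<'E'
from h import *
print(row([.6255,-.0732,.046],toolR([0,0,-1],[np.cos(-.311),np.sin(-.311),0])))
E
```

```text
[-0.0013, 0.0003, -0.0014, 0.0016, 0.0002, 0.083]
```

Call:
move_tool(motion=[[[0,0,0,0.0016,0,0.03,0.06],[0,0,0,0.0016,0,0.06,0.06],[0,0,0,0.0016,0,0.083,0.06],[0,0,0,0.0016,0,0.083,0.06]]])

```text
clock: 4.0
eef_pos: [0.6234, -0.0736, 0.0438]
tool_rot: [0.809, 0.588, -0.002, -0.002]
ft_force: [0.9, 1.2, 0.4]
grip_width: 0.0599
grasp_force: 0.0
```

```bash
python3 - <<'E'
from h import *
print(row([.6255,-.0732,.046],toolR([0,0,-1],[np.cos(-.311),np.sin(-.311),0])),bot.get_obs()["ft_force"])
E
```

```text
[-0.0059, 0.001, -0.0029, 0.001, 0.0019, -0.0022] [0.8930943  1.1946972  0.37063533]
```

Call:
move_tool(motion=[[[-0.004,0,0,0.0005,0.001,-0.0015,0.06],[-0.004,0,0,0.0005,0.001,-0.0015,0.0],[-0.004,0,0,0.0005,0.001,-0.0015,0.0],[-0.004,0,0,0.0005,0.001,-0.0015,0.0],[-0.004,0,0,0.0005,0.001,-0.0015,0.0],[-0.004,0,0,0.0005,0.001,-0.0015,0.0]]])

```text
clock: 4.75
eef_pos: [0.6272, -0.073, 0.0487]
tool_rot: [0.809, 0.588, 0.002, 0.002]
ft_force: [-0.5, -0.9, 5.9]
grip_width: 0.0121
grasp_force: 60.2
```

Opening reads 12 mm where 22 mm is expected, so I'll look before lifting.

```bash
python3 - <<'E'
from h import *
w=optics.camera("wrist");s=optics.camera("scene");d=optics.camera("side")
A=w[150:350,150:490];B=cv2.resize(s[140:230,270:370],None,fx=4,fy=4,interpolation=2);D=cv2.resize(d[150:240,265:365],None,fx=4,fy=4,interpolation=2)
can=np.zeros((560,800,3),np.uint8);can[:200,:340]=A;can[200:560,:400]=B;can[200:560,400:]=D
cv2.imwrite("pics/g1.png",can[:,:,::-1])
E
```

```text
(no output)
```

View pics/g1.png

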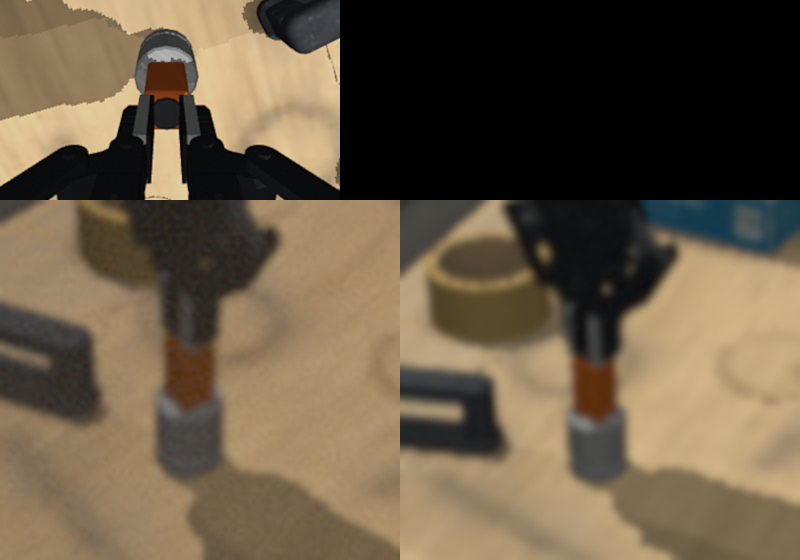

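```bash
python3 - <<'E'
from h import *
o=bot.get_obs();print(o["eef_pos"],o["tool_rot"],o["grip_width"],o["grasp_force"],o["ft_force"],o["ft_torque"],o["joint_pos"])
for n,b,s in(("scene",(270,140),(0,200)),("side",(265,150),(400,200))):
    c=optics.calibration(n)
    for z in(0,.044,.0487,.067,.086,.09): print(n,z,((proj(c,[.6255,-.0732,z])-b)*4+s).round())
E
```

```text
[ 0.62714865 -0.07300798  0.0487374 ] [0.80867933 0.58824489 0.00149696 0.00185772] 0.01248913060520198 60.20481612329604 [-1.53900055  0.16339039  6.73563509] [-0.02119716  0.16714569 -0.0197171 ] [-1.15510263e-01  5.84705739e-01  1.41505842e-01  1.12287709e+00
 -7.04205299e-04  1.76830301e+00]
scene 0 [189. 455.]
scene 0.044 [189. 395.]
scene 0.0487 [189. 388.]
scene 0.067 [189. 362.]
scene 0.086 [189. 334.]
scene 0.09 [189. 328.]
side 0 [598. 465.]
side 0.044 [596. 410.]
side 0.0487 [596. 404.]
side 0.067 [595. 380.]
side 0.086 [594. 355.]
side 0.09 [593. 349.]
```

```bash
python3 - <<'E'
from h import *
w=optics.camera("wrist");c=optics.calibration("wrist");p,R=cmdpose()
for q in([0,0,0],[.011,.011,0],[.011,-.011,0],[.011,.011,-.0187],[.011,.011,-.037],[0,0,-.041]): print(q,((proj(c,p+R.apply(q))-(240,170))*5).round())
cv2.imwrite("pics/g2.png",cv2.resize(w[170:290,240:400,::-1],None,fx=5,fy=5,interpolation=2))
E
```

```text
[0, 0, 0] [391. 296.]
[0.011, 0.011, 0] [485. 210.]
[0.011, -0.011, 0] [298. 210.]
[0.011, 0.011, -0.0187] [496. 272.]
[0.011, 0.011, -0.037] [508. 346.]
[0, 0, -0.041] [394. 468.]
```

View pics/g2.png

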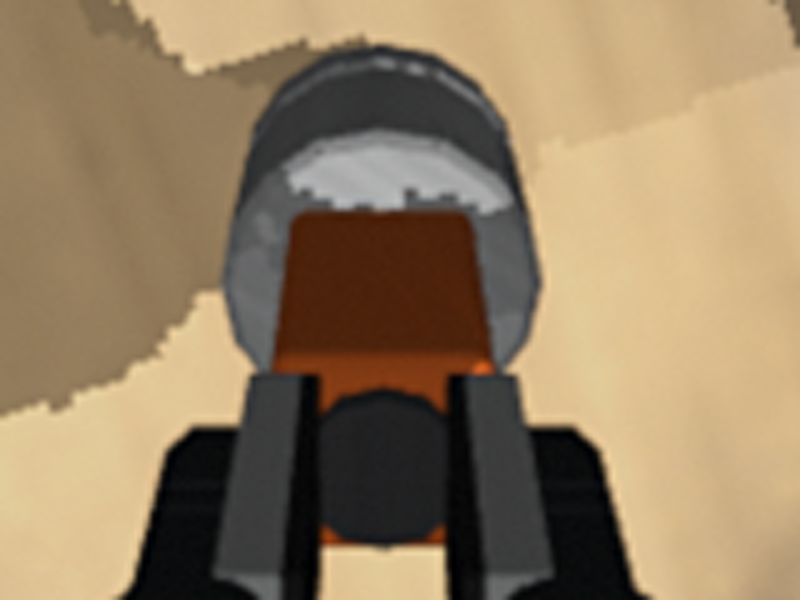

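The fingertips are resting on the top of the orange grip, beside the button. The pads run from crop y≈375 to 575, which puts the real tips about 37 mm behind the reported TCP. The coupler is still upright, with its button at (383,468). I'll open, go about 37 mm deeper while watching force, and regrip.

Call:
move_tool(motion=[[[0,0,0,0,0,-0.008,0.06],[0,0,0,0,0,-0.008,0.06],[0,0,0,0,0,-0.008,0.06],[0,0,0,0,0,-0.008,0.06]]])

```text
clock: 5.45
eef_pos: [0.6258, -0.0728, 0.0546]
tool_rot: [0.809, 0.588, 0.0, 0.001]
ft_force: [-0.2, 0.6, -0.1]
grip_width: 0.0599
grasp_force: 0.0
```

```bash
python3 - <<'E'
from h import *
print(row([.6255,-.0732,.010],toolR([0,0,-1],[np.cos(-.311),np.sin(-.311),0])))
w=optics.camera("wrist");b=blobs(w,(3,110,60),(20,255,255),(285,180,350,300))[0];print(b)
E
```

```text
[0.0013, 0.0003, -0.002, -0.0005, -0.0003, 0.0446]
[([296, 209, 43, 65, 1851], [317.05, 235.31])]
```

Call:
move_tool(motion=[[[0,0,0,0,0,0.02,0.06],[0,0,0,0,0,0.035,0.06],[0,0,0,0,0,0.044,0.06],[0,0,0,0,0,0.044,0.06],[0,0,0,0,0,0.044,0.06]]])

```text
clock: 6.12
eef_pos: [0.6267, -0.0729, 0.0115]
tool_rot: [0.809, 0.588, 0.001, 0.001]
ft_force: [0.2, 0.4, -1.1]
grip_width: 0.0601
grasp_force: 0.0
```

No contact, so I'll close now.

Call:
move_tool(motion=[[[0,0,0,0,0,0,0.0],[0,0,0,0,0,0,0.0],[0,0,0,0,0,0,0.0],[0,0,0,0,0,0,0.0],[0,0,0,0,0,0,0.0]]])

```text
clock: 6.75
eef_pos: [0.6267, -0.0729, 0.0117]
tool_rot: [0.809, 0.588, 0.001, 0.001]
ft_force: [-0.3, 0.3, 4.2]
grip_width: 0.0214
grasp_force: 59.5
```

```bash
cat >> h.py <<'E'
def nip(t=.3116,y=.164,pv=(.6198,.2054,.04)):
    X=np.array([np.cos(y),np.sin(y),0]);a=-X*np.sin(t)+np.array([0,0,np.cos(t)])
    return np.array(pv)+.016*a,a,X
CO=np.array([-.0007,0,.0117])   # coupler origin in the tool frame
def seat(h,n=None,co=CO):
    f,a,X=n or nip(); R=toolR(-a,X); return f+h*a-R.apply(co),R
E
```

Call:
move_tool(motion=[[[0,0,0,0,0,-0.03,0.0],[0,0,0,0,0,-0.08,0.0],[0,0,0,0,0,-0.13,0.0],[0,0,0,0,0,-0.13,0.0]]])

```text
clock: 7.25
eef_pos: [0.629, -0.0731, 0.1457]
tool_rot: [0.809, 0.588, 0.004, 0.004]
ft_force: [-0.2, -0.1, -2.5]
grip_width: 0.0212
grasp_force: 59.4
```

```bash
python3 - <<'E'
from h import *
print(row(*seat(.075)),seat(.075)[0])
c=optics.calibration("wrist");w=optics.camera("wrist");np.savez("pics/w4.npz",im=w,**c)
print(blobs(w,(3,110,60),(20,255,255),(285,180,350,300))[0])
p,R=cmdpose()
E
```

```text
[-0.2947, 0.0754, -0.4728, 0.2483, -0.1229, 0.007] [0.58862222 0.20095002 0.13775441]
[([288, 239, 57, 61, 2915], [316.03, 269.21])]
```

Call:
move_tool(motion=[[[-0.05,0.012,-0.08,0.04,-0.02,-0.01,0.0],[-0.1,0.025,-0.16,0.083,-0.041,-0.015,0.0],[-0.15,0.038,-0.24,0.125,-0.062,-0.02,0.0],[-0.2,0.05,-0.32,0.166,-0.082,-0.02,0.0],[-0.25,0.063,-0.4,0.208,-0.103,-0.01,0.0],[-0.295,0.075,-0.473,0.248,-0.123,0.0,0.0],[-0.295,0.075,-0.473,0.248,-0.123,0.007,0.0],[-0.295,0.075,-0.473,0.248,-0.123,0.007,0.0],[-0.295,0.075,-0.473,0.248,-0.123,0.007,0.0]]])

```text
clock: 8.43
eef_pos: [0.5855, 0.1999, 0.133]
tool_rot: [0.64, 0.753, 0.115, 0.097]
ft_force: [0.2, 0.7, -0.9]
grip_width: 0.0213
grasp_force: 59.5
```

```bash
python3 - <<'E'
from h import *
print(row(*seat(.075)))
ims={n:optics.camera(n) for n in("wrist","scene","side")}
cw=optics.calibration("wrist");np.savez("pics/w5.npz",im=ims["wrist"],**cw)
f,a,X=nip();can=np.zeros((600,800,3),np.uint8)
for n,(x0,y0,w,h,s,ox,oy) in dict(scene=(190,205,80,100,5,0,0),side=(222,215,80,100,5,400,0)).items():
    c=optics.calibration(n);can[oy:oy+h*s,ox:ox+w*s]=cv2.resize(ims[n][y0:y0+h,x0:x0+w],None,fx=s,fy=s,interpolation=2)
    np.save(f"pics/{n}5.npy",ims[n])
    p,R=cmdpose();o=p+R.apply(CO);z=-R.as_matrix()[:,2]
    print(n,"foot,tip,mouth,shoulder,griptop",[((proj(c,q)-(x0,y0))*s+(ox,oy)).round().tolist() for q in(f,f+.047*a,o,o+.044*z,o+.086*z)])
cv2.imwrite("pics/a5.png",can[:500,:,::-1])
E
```

```text
[-0.0097, -0.0011, -0.0021, 0.0005, 0.0045, -0.0036]
scene foot,tip,mouth,shoulder,griptop [[177.0, 271.0], [192.0, 198.0], [211.0, 161.0], [227.0, 82.0], [244.0, -1.0]]
side foot,tip,mouth,shoulder,griptop [[602.0, 261.0], [624.0, 183.0], [646.0, 142.0], [669.0, 61.0], [692.0, -22.0]]
```

View pics/a5.png

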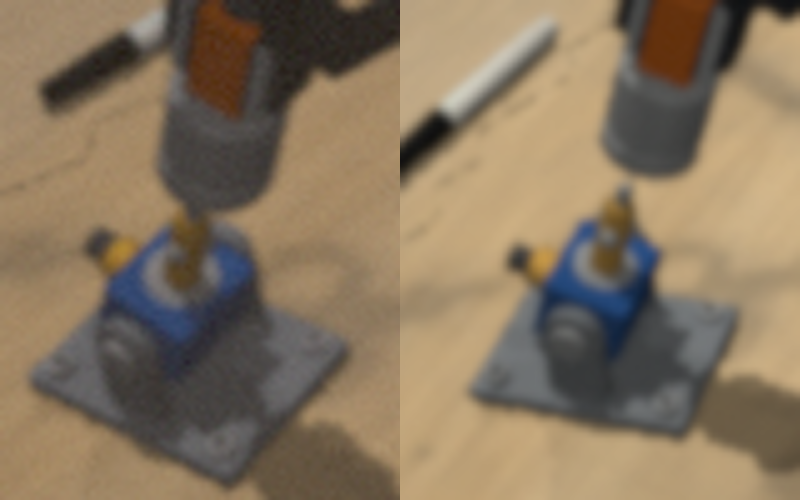

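The held coupler hangs at a matching lean just above the pin. In the side view its mouth is centred at about (650,157) and the pin tip at (624,188). It's a few mm towards the robot compared with the nipple axis. I'll correct the command residual, then measure the coupler's axis from its silhouette in both views.

Call:
move_tool(motion=[[[-0.01,-0.001,-0.002,0.0005,0.0045,-0.0036,0.0],[-0.01,-0.001,-0.002,0.0005,0.0045,-0.0036,0.0],[-0.01,-0.001,-0.002,0.0005,0.0045,-0.0036,0.0]]])

```text
clock: 8.95
eef_pos: [0.5885, 0.202, 0.1388]
tool_rot: [0.638, 0.754, 0.119, 0.101]
ft_force: [0.0, 0.0, -1.1]
grip_width: 0.0212
grasp_force: 59.5
```

```bash
cat > sil.py <<'E'
from h import *
def sil(n):
    c=optics.calibration(n);im=np.mean([optics.camera(n) for _ in range(4)],0).astype(np.uint8);np.save(f"pics/{n}6.npy",im)
    p,R=cmdpose();o=p+R.apply(CO);z=-R.as_matrix()[:,2]
    hsv=cv2.cvtColor(im,cv2.COLOR_RGB2HSV).astype(float)
    L=[];Rr=[];mid=[]
    for h in np.arange(.006,.034,.003):   # scan across the bell, square to its image axis
        q=proj(c,o+h*z);d=proj(c,o+(h+.01)*z)-q;d/=np.linalg.norm(d);nrm=np.array([-d[1],d[0]])
        if nrm[0]<0:nrm=-nrm
        s=np.arange(-26,26.1,.25);P=q+s[:,None]*nrm
        v=cv2.remap(hsv[:,:,1].astype(np.float32),P[:,0].astype(np.float32)[None],P[:,1].astype(np.float32)[None],1)[0]
        v=np.convolve(v,np.ones(5)/5,'same')
        th=70; k=np.where(v<th)[0]; k=k[(k>4)&(k<len(s)-5)]
        # run containing the middle
        m=v<th;i=np.argmin(abs(s));a=i
        while m[a] and a>4:a-=1
        b=i
        while m[b] and b<len(s)-5:b+=1
        L.append(P[a]);Rr.append(P[b]);mid.append((s[a],s[b]))
    return c,im,np.array(L),np.array(Rr),np.round(mid,1)
E
python3 - <<'E'
from sil import *
print(row(*seat(.075)))
for n in("scene","side"):
    c,im,L,R,m=sil(n);print(n,m.tolist())
    x=im[int(L[3][1]),int(L[3][0])-12:int(R[3][0])+12];print(cv2.cvtColor(x[None],cv2.COLOR_RGB2HSV)[0,:,1].tolist())
E
```

```text
[0.002, -0.0011, 0.0013, -0.0011, -0.0004, 0.001]
scene [[-11.8, 11.8], [-11.8, 11.5], [-11.8, 11.5], [-11.8, 11.8], [-12.0, 11.8], [-12.0, 11.8], [-12.2, 11.8], [-12.2, 0.2], [0.0, 0.0], [0.0, 0.0]]
[93, 93, 92, 94, 94, 94, 96, 98, 98, 97, 98, 96, 90, 65, 33, 21, 21, 21, 20, 22, 19, 19, 16, 16, 19, 25, 42, 54, 52, 32, 20, 17, 17, 20, 21, 21, 38, 67, 88, 91, 93, 95, 96, 97, 97, 99, 98]
side [[-10.2, 10.0], [-10.0, 9.8], [-10.0, 9.8], [-10.0, 10.0], [-10.2, 9.8], [-10.2, 9.8], [-10.5, 9.8], [-10.5, 10.0], [-10.5, 10.0], [-10.8, 1.0]]
[88, 88, 89, 91, 90, 91, 90, 89, 89, 90, 91, 89, 81, 61, 24, 6, 6, 7, 3, 3, 0, 6, 3, 6, 3, 3, 3, 3, 6, 3, 3, 7, 17, 64, 84, 88, 90, 90, 90, 90, 90, 88, 87]
```

The coupler silhouette is within 0.3 px of its predicted axis in both views. Next is the same check on the brass nipple.

```bash
python3 - <<'E'
from h import *
f,a,X=nip()
for n in("scene","side"):
    c=optics.calibration(n);im=np.load(f"pics/{n}6.npy");hsv=cv2.cvtColor(im,cv2.COLOR_RGB2HSV).astype(np.float32)
    for h in (.006,.010,.014,.018,.028,.031,.034,.038,.043):
        q=proj(c,f+h*a);d=proj(c,f+(h+.01)*a)-q;d/=np.linalg.norm(d);nr=np.array([-d[1],d[0]]);nr*=np.sign(nr[0])
        s=np.arange(-8,8.1,.5);P=(q+s[:,None]*nr).astype(np.float32)
        H,S,V=[cv2.remap(np.ascontiguousarray(hsv[:,:,i]),P[:,0][None],P[:,1][None],1)[0] for i in range(3)]
        m=(H>8)&(H<28)&(S>125);k=s[m]
        print(n,h,(k.min(),k.max(),k.mean().round(2)) if m.any() else None, S[::2].astype(int).tolist() if h in(.034,.043,.01) else "")
E
```

```text
scene 0.006 (np.float64(1.5), np.float64(2.5), np.float64(2.0)) 
scene 0.01 (np.float64(2.0), np.float64(2.0), np.float64(2.0)) [51, 78, 69, 31, 13, 18, 26, 32, 58, 103, 135, 111, 55, 16, 14, 45, 98]
scene 0.014 (np.float64(1.5), np.float64(2.5), np.float64(2.0)) 
scene 0.018 (np.float64(0.5), np.float64(2.5), np.float64(1.5)) 
scene 0.028 (np.float64(-2.5), np.float64(3.0), np.float64(0.25)) 
scene 0.031 (np.float64(-2.5), np.float64(2.5), np.float64(0.0)) 
scene 0.034 (np.float64(-3.0), np.float64(2.5), np.float64(-1.25)) [98, 97, 97, 98, 111, 132, 141, 127, 107, 108, 120, 113, 72, 32, 15, 17, 24]
scene 0.038 None 
scene 0.043 None [98, 98, 95, 95, 96, 94, 86, 53, 28, 48, 83, 97, 95, 93, 92, 94, 93]
side 0.006 (np.float64(-1.0), np.float64(2.0), np.float64(0.5)) 
side 0.01 None [39, 60, 103, 86, 41, 27, 63, 73, 76, 96, 100, 48, 33, 79, 121, 158, 172]
side 0.014 None 
side 0.018 None 
side 0.028 (np.float64(-2.5), np.float64(2.5), np.float64(0.0)) 
side 0.031 (np.float64(-2.5), np.float64(2.0), np.float64(-0.25)) 
side 0.034 (np.float64(-2.5), np.float64(1.5), np.float64(-0.5)) [91, 91, 92, 94, 101, 117, 131, 133, 130, 128, 122, 105, 94, 91, 92, 92, 92]
side 0.038 None 
side 0.043 None [91, 91, 91, 91, 92, 90, 80, 58, 42, 62, 85, 90, 90, 90, 92, 93, 94]
```

The pin tip matches my model in both views (offset about 0 px). The foot sits about 1.3 px towards the robot, so the lean is nearer 0.29, which agrees with the plate centre. I'll use that and go down along the axis.

```bash
sed -i 's/t=.3116,y=.164,pv=(.6198,.2054,.04)/t=.29,y=.164,pv=(.6186,.2051,.04)/' h.py; python3 - <<'E'
from h import *
print(nip()[0]+.047*nip()[1])
for h in(.055,.03): print(row(*seat(h)))
E
```

```text
[0.60082673 0.20215877 0.10036936]
[0.0231, -0.001, 0.0016, -0.0013, 0.0005, 0.0203]
[0.0231, -0.001, 0.0016, -0.0013, -0.0001, 0.0453]
```

Call:
move_tool(motion=[[[0.023,-0.001,0.0016,-0.0013,0.0005,0.01,0.0],[0.023,-0.001,0.0016,-0.0013,0.0005,0.02,0.0],[0.023,-0.001,0.0016,-0.0013,0.0003,0.03,0.0],[0.023,-0.001,0.0016,-0.0013,0.0001,0.038,0.0],[0.023,-0.001,0.0016,-0.0013,-0.0001,0.045,0.0],[0.023,-0.001,0.0016,-0.0013,-0.0001,0.045,0.0],[0.023,-0.001,0.0016,-0.0013,-0.0001,0.045,0.0]]])

```text
clock: 10.22
eef_pos: [0.6024, 0.2032, 0.096]
tool_rot: [0.64, 0.755, 0.111, 0.094]
ft_force: [0.2, 0.5, -1.3]
grip_width: 0.0209
grasp_force: 59.6
```

```bash
cat > st.py <<'E'
from h import *
f,a,X=nip();p,R=cmdpose();o=p+R.apply(CO)-f;F=bot.get_obs()["ft_force"]
print("h mm",1e3*o@a,"latX",1e3*o@np.cross([0,1,0],a),"latY",1e3*o@np.cross(a,X),"axang",np.arccos(-R.as_matrix()[:,2]@a),"F axial",F@a,"F",np.round(F,1))
print(row(*seat(.03)),row(*seat(.0)))
E
python3 st.py
```

```text
h mm 30.590829859220747 latX 0.34324635139682325 latY 0.038953466217458356 axang 0.0007189763129969794 F axial -1.2941793904084695 F [ 0.2  0.5 -1.3]
[0.0007, -0.0001, -0.0, -0.0, -0.0003, 0.0006] [0.0007, -0.0001, -0.0, -0.0, -0.0004, 0.0306]
```

Call:
move_tool(motion=[[[0,0,0,0,-0.0003,0.005,0.0],[0,0,0,0,-0.0003,0.01,0.0],[0,0,0,0,-0.0003,0.014,0.0],[0,0,0,0,-0.0003,0.018,0.0],[0,0,0,0,-0.0003,0.018,0.0]]])

```text
clock: 10.85
eef_pos: [0.6074, 0.2036, 0.0781]
tool_rot: [0.64, 0.754, 0.11, 0.094]
ft_force: [2.4, -1.2, -3.6]
grip_width: 0.0213
grasp_force: 59.3
```

```bash
python3 st.py
```

```text
h mm 12.034967338611766 latX 0.15851971710070928 latY -0.34256461049809495 axang 0.000979697280121783 F axial -4.064644635797731 F [ 2.4 -1.2 -3.6]
[0.0008, 0.0006, -0.0003, 0.0003, -0.0001, -0.018] [0.0008, 0.0006, -0.0003, 0.0004, -0.0001, 0.012]
```

Call:
move_tool(motion=[[[0,0,0,0,0,0.004,0.0],[0,0,0,0,0,0.008,0.0],[0,0,0,0,0,0.012,0.0],[0,0,0,0,0,0.016,0.0],[0,0,0,0,0,0.016,0.0],[0,0,0,0,0,0.016,0.0]]])

```text
clock: 11.6
eef_pos: [0.6108, 0.2045, 0.0663]
tool_rot: [0.64, 0.755, 0.111, 0.094]
ft_force: [-14.1, -4.5, 21.9]
grip_width: 0.0214
grasp_force: 63.3
```

```bash
python3 st.py
```

```text
h mm -0.31009218728825944 latX 0.0988703712943235 latY 0.019256326909653503 axang 0.0015347948165996066 F axial 25.13705431820766 F [-14.1  -4.5  21.9]
[0.0015, -0.0002, 0.0001, -0.0, -0.0, -0.0303] [0.0015, -0.0002, 0.0001, -0.0, -0.0001, -0.0003]
```

Call:
move_tool(motion=[[[0,0,0,0,0,0.002,0.0],[0,0,0,0,0,0.002,0.0],[0,0,0,0,0,0.002,0.0],[0,0,0,0,0,0.002,0.0],[0,0,0,0,0,0.002,0.0]]])

```text
clock: 12.22
eef_pos: [0.6109, 0.2046, 0.0662]
tool_rot: [0.64, 0.755, 0.111, 0.094]
ft_force: [-21.7, -6.5, 33.0]
grip_width: 0.0214
grasp_force: 65.1
```

```bash
python3 st.py; python3 - <<'E'
from h import *
can=[]
for n,(x0,y0) in dict(scene=(190,205),side=(222,215)).items():
    can.append(cv2.resize(optics.camera(n)[y0:y0+100,x0:x0+80],None,fx=5,fy=5,interpolation=2))
cv2.imwrite("pics/fin.png",np.hstack(can)[:,:,::-1])
E
```

```text
h mm -0.39131636184823265 latX 0.17264148974078122 latY 0.04769861623355351 axang 0.0021327348583416823 F axial 38.014499603447604 F [-21.7  -6.5  33. ]
[0.0021, -0.0004, 0.0003, -0.0, -0.0001, -0.0304] [0.0021, -0.0004, 0.0003, -0.0, -0.0002, -0.0004]
```

View pics/fin.png

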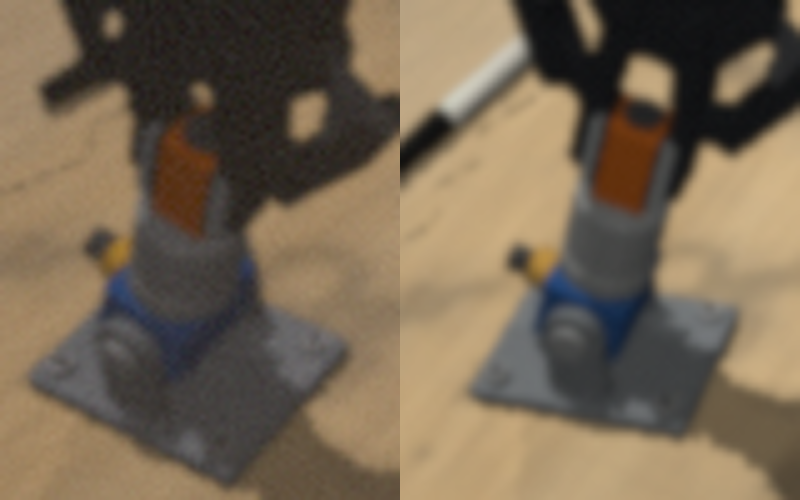

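The mouth lies flat on the blue face in both views. A further 2 mm of command moved it under 0.1 mm and added 13 N, so it's on a hard stop. I'll ease back to about 26 N, still well above the 11 N spring, and hand in.

Call:
move_tool(motion=[[[0,0,0,0,0,-0.0015,0.0],[0,0,0,0,0,-0.0015,0.0],[0,0,0,0,0,-0.0015,0.0],[0,0,0,0,0,-0.0015,0.0]]])

```text
clock: 12.82
eef_pos: [0.6108, 0.2045, 0.0662]
tool_rot: [0.64, 0.755, 0.111, 0.094]
ft_force: [-15.0, -4.9, 25.5]
grip_width: 0.0217
grasp_force: 63.8
```

```bash
python3 st.py; python3 -c "
from h import *
F=bot.get_obs()['ft_force']@nip()[1]
print(F); print(bot.job_done() if 18<F<36 else 'not handed in')"
```

```text
h mm -0.33722011269759034 latX 0.09856832283809014 latY 0.019219373792675166 axang 0.001662715708776184 F axial 28.91507007958997 F [-15.   -4.9  25.5]
[0.0016, -0.0003, 0.0001, -0.0, -0.0, -0.0303] [0.0016, -0.0003, 0.0001, -0.0, -0.0001, -0.0003]
28.91507007958997
the job is handed in; nothing more can be done
None
```

The coupler is snapped onto the nipple and seated against the blue face, and I handed the job in at about 13 s with the arm still gripping it and pressing it down at about 29 N; the verdict was not shown.

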